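# Hold the sprayer test valve half open after pulling its lock pin

### The arm

A 7-joint arm with a two-finger parallel gripper is mounted at the origin on the work surface. World frame = base frame: x ahead of the robot, y to its left, z up, the work surface at z = 0. Lengths are in mm, angles in rad, forces in N, time in s.
With the tool pointing down it reaches from about 400 to 900 mm from the base axis. Payload 5.5 kg.
Tool frame: the origin (TCP) lies between the finger pads; the fingertips stand 14 mm ahead of it and the grasp point (between the pads) lies 5 mm behind it; y points along the fingers, z is the direction in which the jaws open and shut, and the axes are right-handed (so a half turn about y gives the same grasp; the last joint's range is limited). The gripper opens to 85 mm and grips with 20 to 120 N. Pads are 22 mm wide; open, the fingers measure 114 mm over their backs; the gripper's body (76 mm by 85 mm) begins 54 mm behind the grasp point. The pads swing forward as they close: fully open they stand 13 mm farther back than shut.
Start: joints at [1.383, 0.501, -0.427, 1.55, 0.221, 1.138, -0.21], TCP at [283.227, -585.049, 245.31] pointing down, gripper open.
Joint ranges: [-2.88, 2.88], [-0.31, 2.03], [-1.54, 1.56], [0.2, 2.42], [-1.41, 4.55], [0.19, 2.02], [-2.57, 2.57]. Speed limits (rad/s): [2.57, 2.57, 3.14, 3.14, 3.14, 3.14, 3.14].

### API

Orientations are given as [roll, pitch, yaw] about the fixed x, y, z axes, in that order (R = Rz(yaw) Ry(pitch) Rx(roll)).
In Python, from plant import monitor, cams, arm gives the robot as it stands.
- The arm moves only by the shell command python3 -m pendant 'ROWS' [FORCE]. ROWS is JSON, a list of rows, each an object of numbers: "x", "y", "z": the shift along the tool's x, y, z in units of 30 mm (1.0 is 30 mm); "ax", "ay", "az": the turn, a rotation vector about the tool's x, y, z in units of 10 degrees (1.0 is 10 degrees); "fingers": the opening, from 0 (shut) to 1 (fully open). A call has 1 to 20 rows; each row is the pose to reach, as a shift and turn from the pose commanded when the call began, along the tool's axes at that moment; what a row does not reach only later rows make up. A row lasts 1/8 s, in which the tool goes at most 62.5 mm and 10.7 degrees, less where a joint would pass 70% of its speed; a pose out of reach is approached as far as the arm can. A call with a gripper value outside its range is refused whole. The fingers move at their own pace and stop on an object; FORCE is the grip in N (left out, the last holds). Time passes only in rows, so rows that repeat a pose let the fingers close. It gives the time, the measured TCP pose, the force and the opening at its end, in the units of the state.
- monitor.read_state(): the state, without advancing time (a new reading comes with each control period).
- cams.capture(name): name is "scene" or "top" or "wrist"; returns a dict with "img" (420x560x3 uint8, red, green, blue), "fov_y" (degrees; the focal length in pixels is half the picture's height over the tangent of half this angle, whatever the lens; pixels are square), "cx", "cy" (the principal point, pixels), "distortion" ([k1, k2, p1, p2, k3] as OpenCV has them; the pictures are not rectified), "rvec" (rotation vector, rad) and "tvec" (3), from world to camera coordinates, as OpenCV has them. Camera axes: x right, y down, z forward; pixel columns grow to the right and rows downward; lengths in mm; the calibration is good to about 2 mm. A picture is of the moment at which its call begins. There is no depth.
- arm.hand_in(): hands the job in, once; it reports no verdict.
The state is a dict: "time": time; "joints": joint angles; "qd": joint speeds; "joint_torque": joint torques, N m; "position": TCP position; "tool_rot": TCP orientation; "contact_force": force on the tool from outside, world axes, zero at the start; "ft_torque": the same for the moment, N m; "finger_gap": opening from 0.0 (shut) to 1.0 (fully open).
Only numpy, scipy, OpenCV 4.12 (cv2) and the standard library are available. Lean on these libraries where they do the work, as an engineer would, in place of code of your own. Each camera call takes 0.05 s, during which the arm holds its last target.

### The job

Bleed the sprayer test line: pull the red lock pin straight up out of the valve lever, park it in the open notch in the edge of the dark steel plate under the lever so that it hangs there upright on its collar, and let go of it. Then swing the spring-return lever with the green grip round to the yellow half-open mark (45 degrees), not on towards fully open, and hold it steady there for at least three seconds; the job finishes while you are still holding the lever with the fingers, with the pin still parked. Leave the loose parts lying round the stand where they are.

Things in the scene. Friction and masses are not known exactly. Their poses are not given: they have to be found in the camera images.
- pin_knob (a point): Lock pin (about 45 g): red knob 22 mm across, 38 mm tall (bottom 5 mm tapers to 18), on a steel collar 26 mm across, 3 thick, over an upright 8 mm shank 28 mm long with tapered tip. This point: on the axis, mid-knob, 24 mm above the collar's underside, 17 mm below the knob's top. At the start the shank stands down through lever and plate, the collar on the lever. z along the pin, up
- pin_collar (a point): The same pin: centre of the underside of its collar, which rests on the lever when locked and on the plate when parked
- lock_bore (a point): Fixed to the stand: centre of the pin's 10 mm hole, at the shut lever's top face. The hole goes through the 6 mm lever blade (24 mm wide), a 5 mm gap and the 5 mm plate. It is 60 mm out from the lever's pivot
- park_notch (a point): Fixed to the stand, axes as stand: parking place at the top face of the 5 mm level plate (11 mm below the lever's top; free below). The notch is 12 mm wide along x (this point central), open to +y: plate edge 18 mm away along +y, closed end 12 mm away along -y; 29 mm of plate on either side. A gauge, 62 mm wide, stands 50 mm off in +x, 84 in +y; its top is 57 mm above the plate
- valve_axis (a point): Fixed to the stand, axes as stand: point on the lever's vertical pivot axis, at the lever's mid height (that of lever_grip). The hub nut, 25 mm across, reaches 13 mm above it
- lever_grip (a point): Point on the lever 150 mm out from its pivot, in the middle of the green grip's section. The grip is 22 mm wide, 14 mm high, 100 to 187 mm from the pivot; -x points out along the lever. It is 125 mm above the bench, with only air below it more than 120 mm from the pivot (nearer in, the plate lies 8 mm below this height)
- valve_lever (a joint): Lever angle (rad): 0 shut, on its stop, growing anticlockwise seen from above (from the stand's -x to its -y) up to 1.571 fully open; half open, at the yellow mark on the plate, is 0.785. A spring pushes it back to shut at all times: 0.36 N m at 0, 1.07 N m at half open (7 N at lever_grip). The pin, while in, blocks it
- stand: Fixed valve test stand: pipe along y at 75 mm height, brass ball valve in the middle, base 110 x 400 mm, gauge at +y, drip pan at -y. Origin on the bench under the lever's pivot; x points away from the robot (yaw up to 0.4 either way), z up; the shut lever points along -x
- impeller: bystander: stainless pump impeller, 84 mm across, 28 mm high; origin under its centre
- fuse_holder: bystander: white ceramic fuse holder 98 x 34 x 36 mm with its terminals, long along x; origin under its centre
- nozzle: bystander: blue plastic spray nozzle standing on end, 40 mm across, 56 mm high; origin under its centre
- screwdriver_grip (a point): bystander: yellow-handled screwdriver lying on the bench, 190 mm long; this point is in its handle
Mind the look-alikes: they are no part of the job. Leave any blue or purple look-alike of the part that bears pin_knob alone.

How it is judged (in metres and radians):
On the way, in this order (a step that is already met when the one before it is completed fails the run):
1. the pin is drawn up out of its hole (collar at least 20 mm above the lever) (z of pin_collar in the frame of lock_bore above 0.02 m), for 0.05 s.
2. the pin hangs in the notch on its collar and is let go (horizontal distance between pin_collar and park_notch below 0.01 m and z of pin_collar in the frame of park_notch between -0.003 and 0.003 m and angle between pin_collar's own z axis and vertical below 0.15 rad and contact force between the fingers and lock_pin below 0.1 N), for 0.2 s.
3. the fingers hold the lever half open, 45 degrees within 6 either way, for 3 s (value of joint valve_lever between 0.68 and 0.89 rad and contact force between the fingers and valve_lever above 2 N), for 3 s.
At the end, for the whole second after the job is handed in: The fingers are still holding the lever against its spring (more than 2 N) at 45 degrees within 6 either way, and it is steady; the pin hangs untouched in the notch, its collar on the plate within 3 mm, within 10 mm of the parking point and upright within 0.15 rad (all of step 2 and all of step 3 and velocity of joint valve_lever between -0.1 and 0.1 rad/s); the arm keeps its last pose, push and grip.
It fails at once if the lever is swung well past half open (beyond 60 degrees) (value of joint valve_lever above 1.047 rad).
It fails at once if a loose part by the stand is pushed more than 30 mm (distance of any of impeller, fuse_holder, nozzle, screwdriver_grip from where it was at the start of the episode above 0.03 m).
It also fails if it takes over 56 s, if anything falls off the work surface, if the arm or the gripper's body presses on something with over 40 N, if the wrist force passes 120 N, or if a joint passes its speed limit or range.

## Working session

There is one attempt and no reset: what is moved stays moved. The work goes in short steps, Python scripts to look and compute and a shell command to move; the robot and the scene stay as the last step left them, time stands still between calls to the robot, and variables do not carry over. Pictures are saved under pics/ and viewed, and the job is handed in when it is done.

```bash
ls; mkdir -p pics; python3 - <<'E'
from plant import monitor,cams,arm
import cv2
s=monitor.read_state()
for k in s: print(k,s[k])
for n in ["scene","top","wrist"]:
    c=cams.capture(n); cv2.imwrite(f"pics/{n}0.png",c["img"][:,:,::-1])
    print(n,{k:c[k] for k in c if k!="img"})
E
```

```text
pics
time 0.0
joints [ 1.38319766  0.50185888 -0.42676069  1.55146872  0.22078688  1.13826183
 -0.21035886]
qd [-2.84297463e-04 -1.09322676e-03 -1.32537500e-03 -7.13354837e-05
 -6.61764335e-04 -2.34495063e-04 -9.78302516e-04]
joint_torque [ 2.21157593e-04 -5.69521129e+01 -5.81602871e+00 -2.80937684e+01
  1.06701077e-02  1.19854003e-02 -1.69430780e-05]
position [ 282.85371641 -584.48976816  244.24189553]
tool_rot [-1.57274134e+00  7.21872325e-05 -2.69082663e+00]
contact_force [-0.32442908 -0.96968175 -0.25113708]
ft_torque [ 0.01569621 -0.0005332  -0.01340068]
finger_gap 1.0044854093694315
scene {'fov_y': 44.96563600341612, 'cx': 275.86769343970815, 'cy': 205.97368801458504, 'distortion': array([-0.19106517,  0.        ,  0.        ,  0.        ,  0.        ]), 'rvec': array([ 2.13729248,  0.59526589, -0.26833816]), 'tvec': array([-511.56516485,  -81.48949624, 1378.55162376])}
top {'fov_y': 49.98744624150014, 'cx': 271.67633793922556, 'cy': 205.48614960864452, 'distortion': array([-0.11305804,  0.        ,  0.        ,  0.        ,  0.        ]), 'rvec': array([ 2.14254694, -2.12737215,  0.21744968]), 'tvec': array([  8.1215202 , 580.08170769, 872.60911128])}
wrist {'fov_y': 68.26509198489411, 'cx': 282.80815585597367, 'cy': 212.7777217324692, 'distortion': array([-0.05242796,  0.        ,  0.        ,  0.        ,  0.        ]), 'rvec': array([-2.44018469,  1.52986133,  0.23302139]), 'tvec': array([-648.85081771,  -38.11804507,  379.21837831])}
```

View pics/scene0.png

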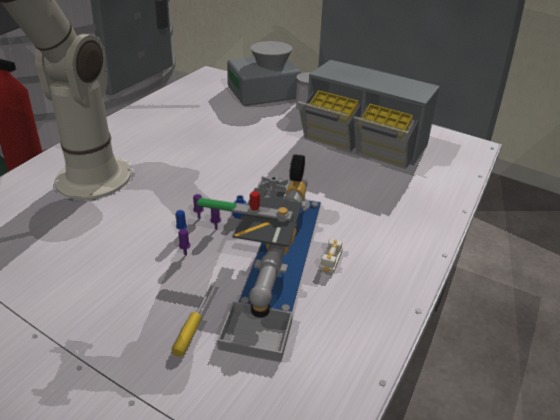

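View pics/top0.png

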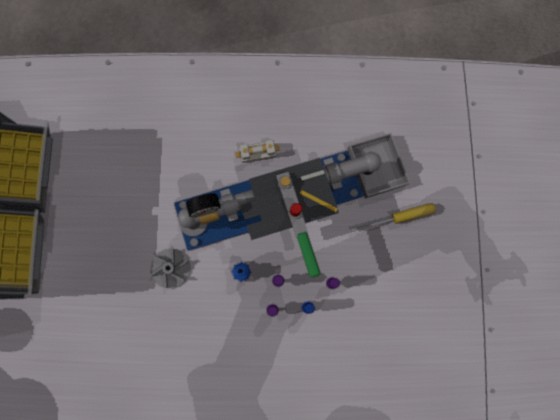

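View pics/wrist0.png

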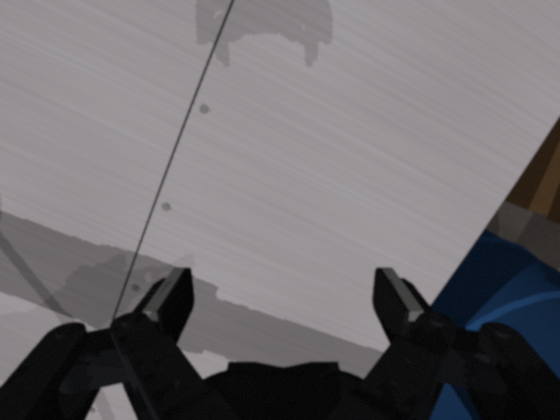

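Top view: lever from hub (286,181) to grip (310,272), red knob (296,210); purple/blue look-alikes stand around (277–333, 280–310). Zooming in.

```bash
python3 - <<'E'
import cv2
a=cv2.imread("pics/top0.png")[130:330,150:420]; b=cv2.imread("pics/scene0.png")[140:370,150:360]
cv2.imwrite("pics/topz.png",cv2.resize(a,None,fx=2.9,fy=2.9,interpolation=cv2.INTER_CUBIC))
cv2.imwrite("pics/scenez.png",cv2.resize(b,None,fx=2.6,fy=2.6,interpolation=cv2.INTER_CUBIC))
E
```

```text
(no output)
```

View pics/topz.png

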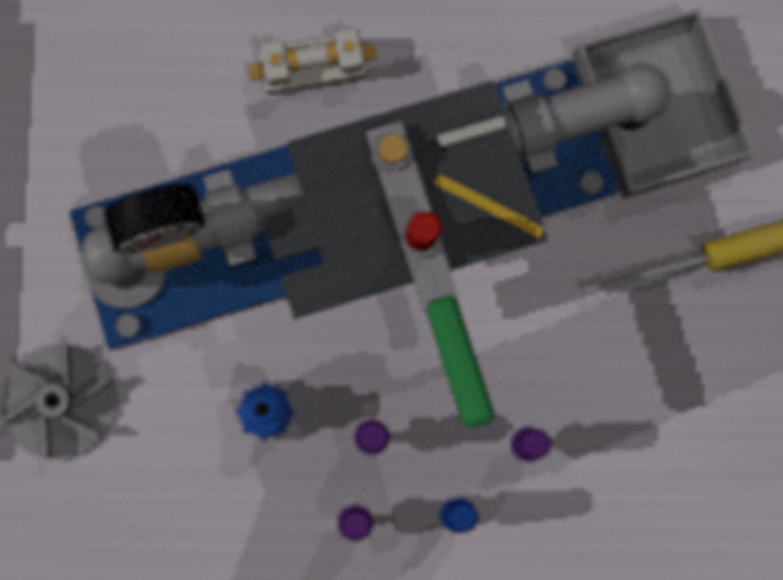

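View pics/scenez.png

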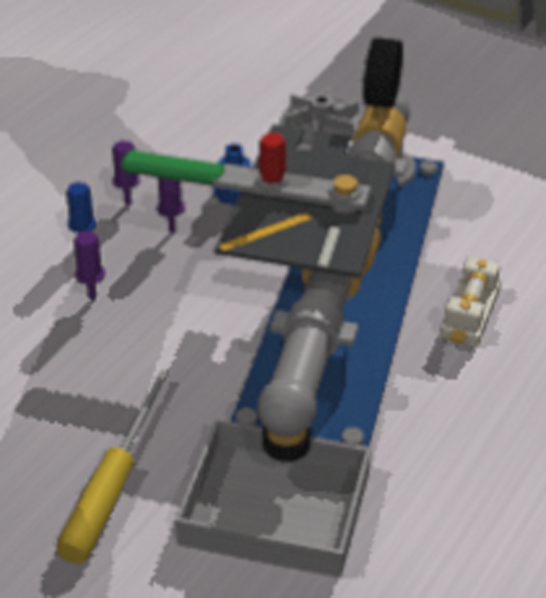

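```bash
cat > h.py <<'E'
import numpy as np, cv2
from scipy.optimize import least_squares
from scipy.spatial.transform import Rotation as Ro
def K(c):
    h,w=c["img"].shape[:2]; f=h/2/np.tan(np.radians(c["fov_y"])/2)
    return np.array([[f,0,c["cx"]],[0,f,c["cy"]],[0,0,1]])
def proj(c,P):
    return cv2.projectPoints(np.atleast_2d(np.array(P,float)),c["rvec"],c["tvec"],K(c),c["distortion"])[0][:,0]
def atz(c,uv,z):
    n=cv2.undistortPoints(np.array([[uv]],float),K(c),c["distortion"])[0,0]
    R=cv2.Rodrigues(c["rvec"])[0]; o=-R.T@c["tvec"]; d=R.T@np.array([n[0],n[1],1])
    return o+d*(z-o[2])/d[2]
def blob(c,col):
    hsv=cv2.cvtColor(c["img"],cv2.COLOR_RGB2HSV); H,S,V=cv2.split(hsv)
    m={"red":((H<8)|(H>172))&(S>130)&(V>60),"green":(H>45)&(H<80)&(S>100)&(V>60)}[col]
    n,l,st,ce=cv2.connectedComponentsWithStats(m.astype(np.uint8))
    return [(st[i].tolist(),ce[i].round(2).tolist()) for i in range(1,n) if st[i,4]>15]
E
python3 - <<'E'
from h import *; from plant import cams
for n in ["top","scene"]:
    c=cams.capture(n)
    for col in ["red","green"]: print(n,col,blob(c,col))
    im=c["img"][:,:,::-1]
    a=im[170:250,225:345] if n=="top" else im[180:280,180:320]
    cv2.imwrite(f"pics/{n}zz.png",cv2.resize(a,None,fx=5.7 if n=="scene" else 6.5,fy=5.7 if n=="scene" else 6.5,interpolation=cv2.INTER_CUBIC))
E
```

```text
top red [([290, 203, 12, 13, 117], [295.53, 208.75])]
top green [([298, 232, 22, 45, 459], [308.21, 254.83])]
scene red [([0, 70, 42, 101, 2480], [14.67, 120.09]), ([250, 191, 10, 19, 164], [254.63, 200.13])]
scene green [([197, 198, 39, 13, 283], [215.75, 203.92])]
```

View pics/topzz.png

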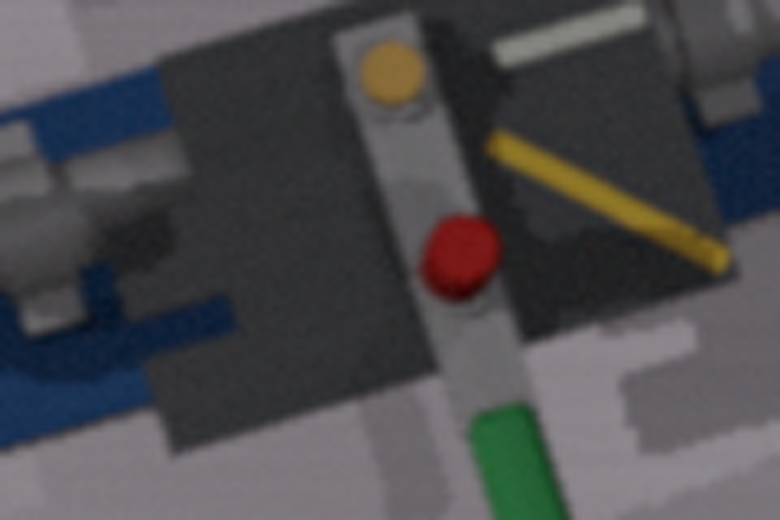

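View pics/scenezz.png

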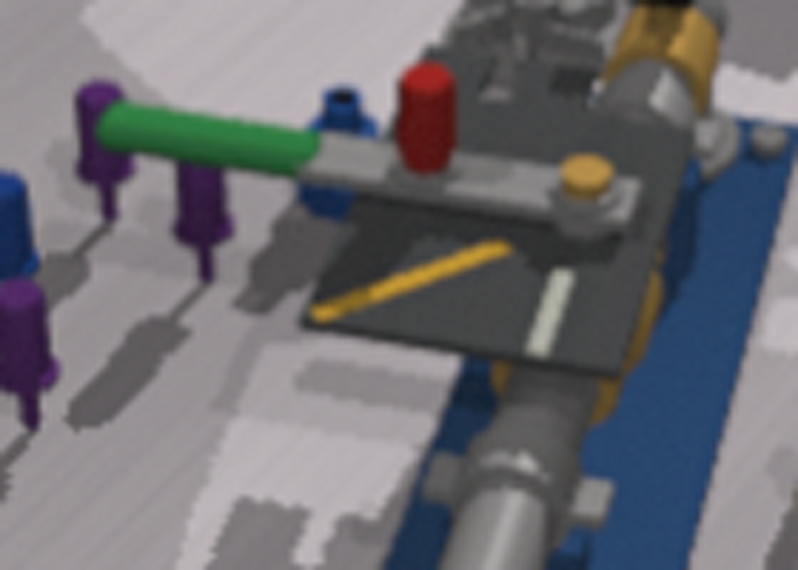

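```bash
cat > fit.py <<'E'
from h import *; from plant import cams
T=cams.capture("top"); S=cams.capture("scene")
tz=lambda u,v:(np.array([u,v])+.5)/6.5-.5+[225,170]
sz=lambda u,v:(np.array([u,v])+.5)/5.7-.5+[180,180]
# (cam, stand pt, pixel)
obs=[(T,[0,0,138],tz(393,75)),(S,[0,0,138],sz(587,172)),
 (S,[-60,0,150],np.array([254.63,200.13])),(T,[-60,0,169],tz(463,240)),
 (T,[-143.5,0,128],np.array([308.21,254.83])),(S,[-143.5,0,128],np.array([215.75,203.92])),
 ]
def W(p,P): 
    c,s=np.cos(p[2]),np.sin(p[2]); return [p[0]+c*P[0]-s*P[1],p[1]+s*P[0]+c*P[1],P[2]]
def res(p,o=obs): return np.concatenate([proj(c,W(p,P))[0]-uv for c,P,uv in o])
i=atz(T,tz(393,75),138); 
r=least_squares(res,[i[0],i[1],0.]); print("both",r.x.round(3)); print(res(r.x).reshape(-1,2).round(1).tolist())
for cc in (T,S):
    o=[q for q in obs if q[0] is cc]; rr=least_squares(res,r.x,args=(o,)); print(rr.x.round(3),np.abs(rr.fun).max())
p=r.x
for nm,P in dict(hub=[0,0,138],knob=[-60,0,152],grip=[-150,0,125]).items(): print(nm,np.round(W(p,P),1))
def toS(w): d=w[:2]-p[:2]; c,s=np.cos(p[2]),np.sin(p[2]); return np.round([c*d[0]+s*d[1],-s*d[0]+c*d[1]],1)
for nm,q in dict(endU=(226,296),endL=(238,334),opU=(117,324),opL=(147,370),cornLL=(175,455),cornR=(735,270),yel1=(497,143),yel2=(720,262)).items():
    w=atz(T,tz(*q),117); print(nm,w.round(1),toS(w))
for nm,q in dict(cornR=(303,322),cornRR=(615,370),yel1=(505,247),yel2=(318,314)).items():
    w=atz(S,sz(*q),117); print("S",nm,w.round(1),toS(w))
E
python3 fit.py
```

```text
both [ 6.11978e+02 -1.09440e+01  3.12000e-01]
[[-0.0, -0.4], [-0.0, -0.4], [-0.3, 0.3], [0.3, 1.2], [0.2, -0.9], [0.6, -0.8]]
[ 6.12074e+02 -1.09650e+01  3.06000e-01] 1.2410723047946988
[ 6.12056e+02 -1.08460e+01  3.30000e-01] 0.5742414747489022
hub [612.  -10.9 138. ]
knob [554.9 -29.4 152. ]
grip [469.2 -57.  125. ]
endU [549.4  36.9 117. ] [-44.9  64.7]
endL [538.1  33.3 117. ] [-56.7  64.7]
opU [540.8  68.6 117. ] [-43.3  97.6]
opL [527.3  59.7 117. ] [-58.9  93.2]
cornLL [502.5  51.2 117. ] [-85.1  92.7]
cornR [ 558.4 -113.   117. ] [-82.3 -80.7]
yel1 [595.9 -42.9 117. ] [-25.1 -25.4]
yel2 [ 560.7 -108.6  117. ] [-78.8 -77.2]
S cornR [ 558.9 -116.1  117. ] [-82.8 -83.8]
S cornRR [663.8 -80.5 117. ] [ 28.  -82.1]
S yel1 [596.7 -42.4 117. ] [-24.2 -25.2]
S yel2 [ 560.9 -109.7  117. ] [-78.9 -78.3]
```

Both views agree to within 1–2 mm: stand at (612, −11), yaw 0.31, and the yellow mark and notch both fit their stated geometry. The notch point is at about (−51, 76.5) in the stand frame. Next I work out the move to above the pin.

```bash
cat > plan.py <<'E'
import sys
from h import *; from plant import monitor
SP=np.array([612,-10.95,0.312])
def Wd(P): 
    c,s=np.cos(SP[2]),np.sin(SP[2]); return np.array([SP[0]+c*P[0]-s*P[1],SP[1]+s*P[0]+c*P[1],P[2]])
def row(t,yaw):
    s=monitor.read_state(); R=Ro.from_euler("xyz",s["tool_rot"]); Rt=Ro.from_euler("xyz",[-np.pi/2,0,yaw])
    d=R.inv().apply(np.array(t)-s["position"])/30; a=np.degrees((R.inv()*Rt).as_rotvec())/10
    print("target",np.round(t,1),"at",s["position"].round(1),s["tool_rot"].round(3),"F",s["contact_force"].round(1),"gap",round(s["finger_gap"],3),"t",s["time"]); print("shift",d.round(2),"turn",a.round(2))
E
python3 - <<'E'
from plan import *
row(Wd([-60,0,245]),SP[2]-np.pi)
E
```

```text
target [554.9 -29.4 245. ] at [ 283.2 -584.9  245.1] [-1.571  0.    -2.691] F [ 0.1 -0.3 -0.1] gap 0.998 t 0.35
shift [-1.622e+01  1.000e-02 -1.272e+01] turn [ 0.   0.8 -0. ]
```

```bash
python3 -m pendant '[{"x":-8,"z":-6.3,"ay":0.4,"fingers":1},{"x":-8,"z":-6.3,"ay":0.4,"fingers":1},{"x":-8,"z":-6.3,"ay":0.4,"fingers":1},{"x":-8,"z":-6.3,"ay":0.4,"fingers":1},{"x":-12,"z":-9.4,"ay":0.6,"fingers":1},{"x":-14,"z":-11,"ay":0.7,"fingers":0.7},{"x":-16.2,"z":-12.7,"ay":0.8,"fingers":0.7},{"x":-16.2,"z":-12.7,"ay":0.8,"fingers":0.7},{"x":-16.2,"z":-12.7,"ay":0.8,"fingers":0.7},{"x":-16.2,"z":-12.7,"ay":0.8,"fingers":0.7},{"x":-16.2,"z":-12.7,"ay":0.8,"fingers":0.7},{"x":-16.2,"z":-12.7,"ay":0.8,"fingers":0.7},{"x":-16.2,"z":-12.7,"ay":0.8,"fingers":0.7},{"x":-16.2,"z":-12.7,"ay":0.8,"fingers":0.7}]' 40
python3 - <<'E'
from plan import *
from plant import cams
row(Wd([-60,0,245]),SP[2]-np.pi)
c=cams.capture("wrist"); cv2.imwrite("pics/w1.png",c["img"][:,:,::-1])
print(blob(c,"red"),blob(c,"green"))
for n,P in dict(knobtop=[-60,0,169],knobmid=[-60,0,152],hub=[0,0,138],notch=[-51,76.5,117],end=[-51,64.5,117],grip0=[-100,0,132],grip1=[-187,0,125]).items(): print(n,proj(c,Wd(P))[0].round(1))
E
```

```text
target [554.9 -29.4 245. ] at [ 283.2 -584.9  245.1] [-1.571  0.    -2.691] F [ 0.1 -0.3 -0.1] gap 0.998 t 0.35
shift [-1.622e+01  1.000e-02 -1.272e+01] turn [ 0.   0.8 -0. ]
[] []
knobtop [4060.9 4699.4]
knobmid [1974.5 2244. ]
hub [2826.9 3750.3]
notch [1094.9 1080.2]
end [1001.6  998.5]
grip0 [468.5 417.3]
grip1 [-20.7 -50.3]schema error: expected keys x, y, z, ax, ay, az, fingers
```

View pics/w1.png

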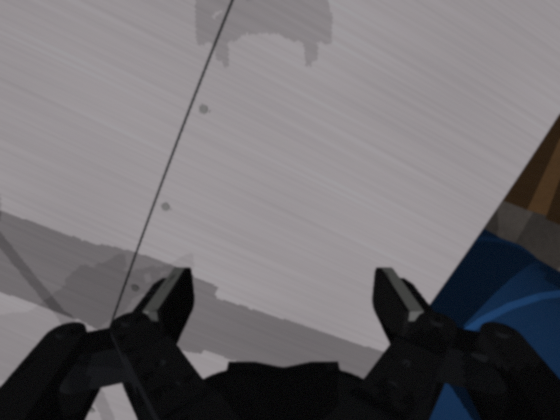

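The call was refused because every row needs all seven keys, so the arm did not move and the picture is unchanged. Resending with full rows.

```bash
python3 -m pendant '[{"x":-8,"y":0,"z":-6.3,"ax":0,"ay":0.4,"az":0,"fingers":1},{"x":-8,"y":0,"z":-6.3,"ax":0,"ay":0.4,"az":0,"fingers":1},{"x":-8,"y":0,"z":-6.3,"ax":0,"ay":0.4,"az":0,"fingers":1},{"x":-8,"y":0,"z":-6.3,"ax":0,"ay":0.4,"az":0,"fingers":1},{"x":-8,"y":0,"z":-6.3,"ax":0,"ay":0.4,"az":0,"fingers":1},{"x":-12,"y":0,"z":-9.4,"ax":0,"ay":0.6,"az":0,"fingers":0.7},{"x":-12,"y":0,"z":-9.4,"ax":0,"ay":0.6,"az":0,"fingers":0.7},{"x":-16.2,"y":0,"z":-12.7,"ax":0,"ay":0.8,"az":0,"fingers":0.7},{"x":-16.2,"y":0,"z":-12.7,"ax":0,"ay":0.8,"az":0,"fingers":0.7},{"x":-16.2,"y":0,"z":-12.7,"ax":0,"ay":0.8,"az":0,"fingers":0.7},{"x":-16.2,"y":0,"z":-12.7,"ax":0,"ay":0.8,"az":0,"fingers":0.7},{"x":-16.2,"y":0,"z":-12.7,"ax":0,"ay":0.8,"az":0,"fingers":0.7},{"x":-16.2,"y":0,"z":-12.7,"ax":0,"ay":0.8,"az":0,"fingers":0.7}]' 40
cat > wl.py <<'E'
import sys
from plan import *
from plant import cams
c=cams.capture("wrist"); cv2.imwrite(sys.argv[1],c["img"][:,:,::-1])
print(blob(c,"red"),blob(c,"green"))
for n,P in dict(knobtop=[-60,0,169],knobmid=[-60,0,152],hub=[0,0,138],notch=[-51,76.5,117],end=[-51,64.5,117],edge=[-51,94.5,117],grip0=[-100,0,132],grip1=[-187,0,125]).items(): print(n,proj(c,Wd(P))[0].round(1))
E
python3 - <<'E'
from plan import *
row(Wd([-60,0,245]),SP[2]-np.pi)
E
python3 wl.py pics/w2.png
```

```text
time: 2.02
position: [554.2, -32.4, 245.1]
tool_rot: [-1.57, -0.001, -2.833]
contact_force: [-0.3, -0.2, 0.8]
finger_gap: 0.702
target [554.9 -29.4 245. ] at [554.2 -32.4 245.1] [-1.570e+00 -1.000e-03 -2.833e+00] F [-0.3 -0.2  0.8] gap 0.702 t 2.025
shift [-0.05  0.   -0.09] turn [-0.   -0.02  0.  ]
[([264, 203, 30, 36, 851], [278.87, 220.8])] [([269, 257, 22, 80, 1694], [279.5, 296.68])]
knobtop [279.1 227.3]
knobmid [279.3 219.6]
hub [278.9 136.6]
notch [190.3 196.9]
end [204.2 196.9]
edge [169.5 197.1]
grip0 [279.9 256.6]
grip1 [280.6 335.6]
```

View pics/w2.png

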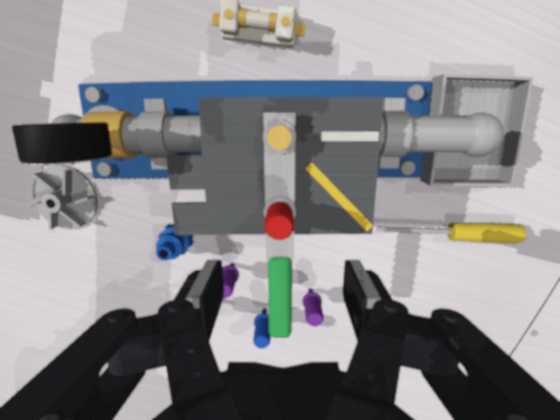

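The wrist view matches the model to about 1 px: knob top (279,226), notch closed end (205,196) and edge (171,197), lever along the column x = 279. Descending onto the knob.

```bash
python3 -m pendant '[{"x":-0.05,"y":1.6,"z":-0.09,"ax":0,"ay":0,"az":0,"fingers":0.65},{"x":-0.05,"y":2.8,"z":-0.09,"ax":0,"ay":0,"az":0,"fingers":0.6},{"x":-0.05,"y":3.2,"z":-0.09,"ax":0,"ay":0,"az":0,"fingers":0.6},{"x":-0.05,"y":3.2,"z":-0.09,"ax":0,"ay":0,"az":0,"fingers":0.6},{"x":-0.05,"y":3.2,"z":-0.09,"ax":0,"ay":0,"az":0,"fingers":0.6},{"x":-0.05,"y":3.2,"z":-0.09,"ax":0,"ay":0,"az":0,"fingers":0.6}]' 40
python3 - <<'E'
from plan import *
row(Wd([-60,0,149]),SP[2]-np.pi)
E
python3 wl.py pics/w3.png
```

```text
time: 2.82
position: [556.3, -27.4, 150.8]
tool_rot: [-1.57, 0.002, -2.831]
contact_force: [-0.2, 0.3, -0.0]
finger_gap: 0.601
target [554.9 -29.4 149. ] at [556.3 -27.4 150.8] [-1.570e+00  2.000e-03 -2.831e+00] F [-0.2  0.3 -0. ] gap 0.601 t 2.825
shift [0.07 0.06 0.05] turn [-0.01 -0.01 -0.01]
[([263, 257, 47, 73, 2808], [285.68, 293.6])] [([268, 332, 34, 36, 1145], [284.4, 349.46])]
knobtop [286.3 312.5]
knobmid [285.9 290.8]
hub [285.8 157.1]
notch [150.9 243.7]
end [171.7 243.8]
edge [120.2 243.6]
grip0 [285.4 333.7]
grip1 [285.1 431.1]
```

View pics/w3.png

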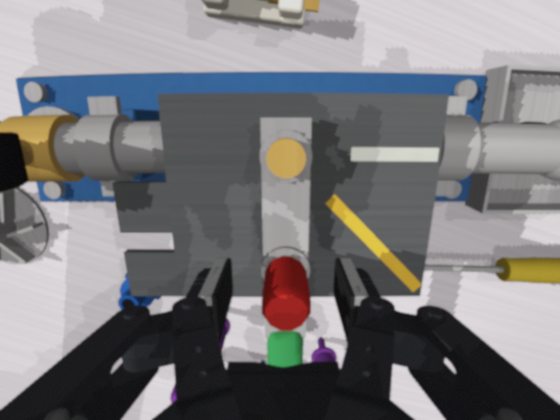

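The knob (286,295) is centred between the fingers, so I close on it.

```bash
python3 -m pendant '[{"x":0.06,"y":0.04,"z":0.05,"ax":0,"ay":0,"az":0,"fingers":0.6},{"x":0.06,"y":0.04,"z":0.05,"ax":0,"ay":0,"az":0,"fingers":0.4},{"x":0.06,"y":0.04,"z":0.05,"ax":0,"ay":0,"az":0,"fingers":0.2},{"x":0.06,"y":0.04,"z":0.05,"ax":0,"ay":0,"az":0,"fingers":0.1},{"x":0.06,"y":0.04,"z":0.05,"ax":0,"ay":0,"az":0,"fingers":0.1},{"x":0.06,"y":0.04,"z":0.05,"ax":0,"ay":0,"az":0,"fingers":0.1},{"x":0.06,"y":0.04,"z":0.05,"ax":0,"ay":0,"az":0,"fingers":0.1},{"x":0.06,"y":0.04,"z":0.05,"ax":0,"ay":0,"az":0,"fingers":0.1}]' 40
python3 - <<'E'
from plan import *
row(Wd([-60,0,149]),SP[2]-np.pi)
E
```

```text
time: 3.88
position: [554.1, -29.3, 148.3]
tool_rot: [-1.571, 0.0, -2.83]
contact_force: [0.0, 0.2, 3.2]
finger_gap: 0.24
target [554.9 -29.4 149. ] at [554.1 -29.3 148.3] [-1.571  0.    -2.83 ] F [0.  0.2 3.2] gap 0.24 t 3.875
shift [-0.02 -0.02  0.01] turn [-0. -0. -0.]
```

Holding the knob at a 0.24 gap, about 20 mm. Lifting straight up.

```bash
python3 -m pendant '[{"x":0,"y":-0.4,"z":0,"ax":0,"ay":0,"az":0,"fingers":0.1},{"x":0,"y":-0.8,"z":0,"ax":0,"ay":0,"az":0,"fingers":0.1},{"x":0,"y":-1.2,"z":0,"ax":0,"ay":0,"az":0,"fingers":0.1},{"x":0,"y":-1.6,"z":0,"ax":0,"ay":0,"az":0,"fingers":0.1},{"x":0,"y":-2,"z":0,"ax":0,"ay":0,"az":0,"fingers":0.1},{"x":0,"y":-2,"z":0,"ax":0,"ay":0,"az":0,"fingers":0.1},{"x":0,"y":-2,"z":0,"ax":0,"ay":0,"az":0,"fingers":0.1},{"x":0,"y":-2,"z":0,"ax":0,"ay":0,"az":0,"fingers":0.1}]' 40
python3 - <<'E'
from plan import *
from plant import cams
row(Wd([-51,76.5,209]),SP[2]-np.pi)
for n in("scene","wrist"):
    c=cams.capture(n); a=c["img"][:,:,::-1]
    if n=="scene": a=cv2.resize(a[140:300,150:350],None,fx=3.5,fy=3.5,interpolation=cv2.INTER_CUBIC)
    cv2.imwrite(f"pics/{n}4.png",a); print(n,blob(c,"red"))
    print(proj(c,Wd([-60,0,152+60])))
E
```

```text
time: 4.88
position: [553.6, -29.3, 207.6]
tool_rot: [-1.571, -0.001, -2.83]
contact_force: [0.2, -0.3, -0.6]
finger_gap: 0.24
target [540.   46.2 209. ] at [553.6 -29.3 207.6] [-1.571e+00 -1.000e-03 -2.830e+00] F [ 0.2 -0.3 -0.6] gap 0.24 t 4.875
shift [-0.34 -0.05 -2.54] turn [ 0.   -0.    0.01]
scene [([0, 70, 42, 101, 2842], [16.22, 122.31])]
[[254.3602551  175.25000526]]
wrist [([258, 254, 50, 74, 2979], [282.74, 291.23])]
[[283.85992712 288.52661063]]
```

View pics/scene4.png

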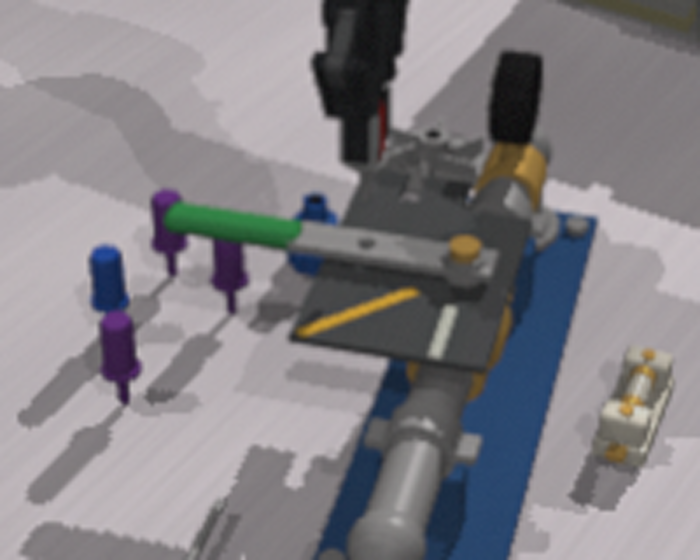

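View pics/wrist4.png

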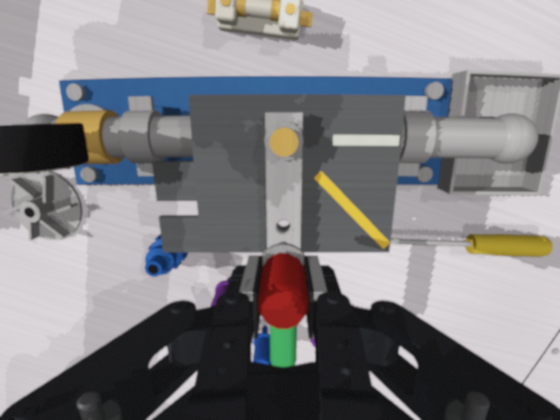

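The pin is out (hole empty at (283,224)) and held upright. I check the notch in the wrist view before moving over it.

```bash
python3 wl.py pics/w5.png; python3 - <<'E'
from plan import *
from plant import cams
c=cams.capture("wrist"); a=c["img"][170:270,130:310,::-1]
cv2.imwrite("pics/w5z.png",cv2.resize(a,None,fx=4.4,fy=4.4,interpolation=cv2.INTER_CUBIC))
print(proj(c,[Wd([-60,0,128]),Wd([-57,64.5,117]),Wd([-45,64.5,117]),Wd([-60,0,188])]))
E
```

```text
[([258, 254, 50, 74, 2984], [282.71, 291.24])] [([270, 327, 26, 41, 969], [282.26, 347.13])]
knobtop [283.7 249.8]
knobmid [283.6 238.9]
hub [283.6 141. ]
notch [180.2 209.7]
end [196.3 209.7]
edge [156.3 209.8]
grip0 [283.6 279. ]
grip1 [283.6 365.3]
[[283.56273482 226.25463261]
 [196.99405673 217.50075125]
 [195.64898213 201.9537499 ]
 [283.74500797 264.61670026]]
```

View pics/w5z.png

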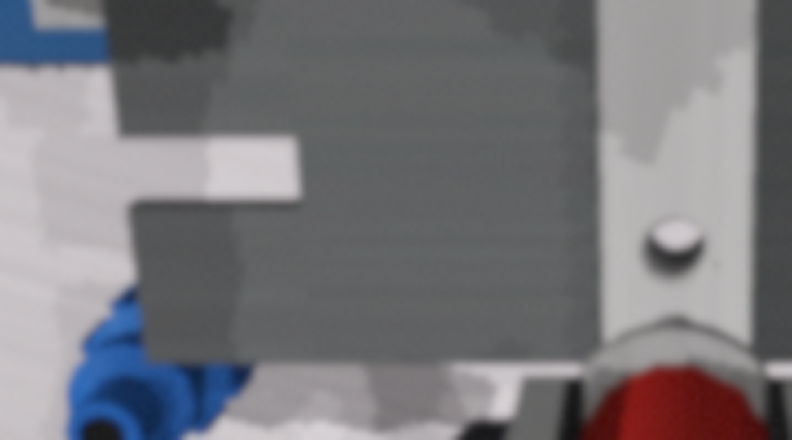

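Bore matches at (283,226). The notch end sits about 1 mm nearer than modelled, so I take park at (−50, 75.5) in the stand frame.

```bash
python3 -m pendant '[{"x":-0.17,"y":0,"z":-1.2,"ax":0,"ay":0,"az":0,"fingers":0.1},{"x":-0.35,"y":0,"z":-2.51,"ax":0,"ay":0,"az":0,"fingers":0.1},{"x":-0.35,"y":0,"z":-2.51,"ax":0,"ay":0,"az":0,"fingers":0.1},{"x":-0.35,"y":0.5,"z":-2.51,"ax":0,"ay":0,"az":0,"fingers":0.1},{"x":-0.35,"y":0.8,"z":-2.51,"ax":0,"ay":0,"az":0,"fingers":0.1},{"x":-0.35,"y":0.8,"z":-2.51,"ax":0,"ay":0,"az":0,"fingers":0.1},{"x":-0.35,"y":0.8,"z":-2.51,"ax":0,"ay":0,"az":0,"fingers":0.1},{"x":-0.35,"y":0.8,"z":-2.51,"ax":0,"ay":0,"az":0,"fingers":0.1}]'
python3 - <<'E'
from plan import *
from plant import cams
row(Wd([-50,75.5,138]),SP[2]-np.pi)
P=[]
for n in("scene","wrist","top"):
    c=cams.capture(n); a=c["img"][:,:,::-1]
    if n=="scene": a=cv2.resize(a[150:290,190:330],None,fx=4.2,fy=4.2,interpolation=cv2.INTER_CUBIC)
    if n=="top": a=cv2.resize(a[150:270,190:330],None,fx=5,fy=5,interpolation=cv2.INTER_CUBIC)
    cv2.imwrite(f"pics/{n}6.png",a); print(n,blob(c,"red"))
    print(proj(c,[Wd([-50,75.5,138+24+14]),Wd([-50,75.5,117])]).round(1).tolist())
E
```

```text
time: 6.08
position: [541.3, 45.4, 184.4]
tool_rot: [-1.571, 0.001, -2.831]
contact_force: [0.2, -0.3, 0.1]
finger_gap: 0.239
target [541.2  45.6 138. ] at [541.3  45.4 184.4] [-1.571e+00  1.000e-03 -2.831e+00] F [ 0.2 -0.3  0.1] gap 0.239 t 6.075
shift [ 0.    1.55 -0.  ] turn [-0.   -0.01 -0.  ]
scene [([0, 70, 42, 101, 2840], [16.23, 122.31])]
[[267.7, 171.5], [267.3, 193.9]]
wrist [([258, 254, 50, 75, 2987], [282.85, 291.32])]
[[282.8, 276.9], [282.8, 234.0]]
top []
[[254.2, 214.2], [254.7, 219.3]]
```

View pics/scene6.png

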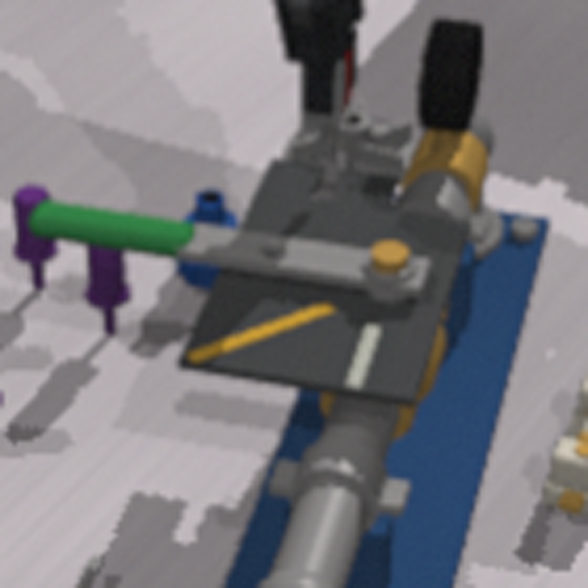

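View pics/wrist6.png

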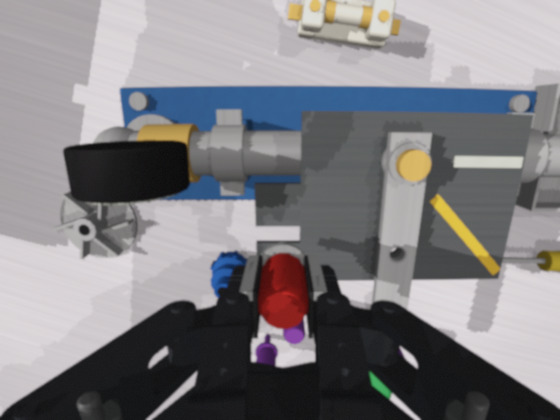

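The notch (end at col 300, rows 226–241) is directly below the pin axis as predicted. Lowering the pin.

```bash
python3 -m pendant '[{"x":0,"y":0.3,"z":0,"ax":0,"ay":0,"az":0,"fingers":0.1},{"x":0,"y":0.6,"z":0,"ax":0,"ay":0,"az":0,"fingers":0.1},{"x":0,"y":0.9,"z":0,"ax":0,"ay":0,"az":0,"fingers":0.1},{"x":0,"y":1.2,"z":0,"ax":0,"ay":0,"az":0,"fingers":0.1},{"x":0,"y":1.4,"z":0,"ax":0,"ay":0,"az":0,"fingers":0.1},{"x":0,"y":1.45,"z":0,"ax":0,"ay":0,"az":0,"fingers":0.1},{"x":0,"y":1.45,"z":0,"ax":0,"ay":0,"az":0,"fingers":0.1},{"x":0,"y":1.45,"z":0,"ax":0,"ay":0,"az":0,"fingers":0.1}]'
python3 - <<'E'
from plan import *
row(Wd([-50,75.5,138]),SP[2]-np.pi)
E
python3 wl.py pics/w7.png
```

```text
time: 7.22
position: [541.2, 45.6, 141.0]
tool_rot: [-1.571, 0.001, -2.83]
contact_force: [0.0, -0.3, -0.3]
finger_gap: 0.244
target [541.2  45.6 138. ] at [541.2  45.6 141. ] [-1.571e+00  1.000e-03 -2.830e+00] F [ 0.  -0.3 -0.3] gap 0.244 t 7.225
shift [0.  0.1 0. ] turn [-0. -0. -0.]
[([258, 254, 50, 74, 2986], [282.81, 291.27])] [([401, 352, 18, 17, 142], [410.56, 359.63]), ([387, 390, 32, 30, 278], [401.37, 405.21])]
knobtop [471.3 342. ]
knobmid [450.3 316.6]
hub [456.3 179.3]
notch [281.2 264.6]
end [303.3 264.5]
edge [248.  264.6]
grip0 [419.5 355.9]
grip1 [395.4 450.9]
```

View pics/w7.png

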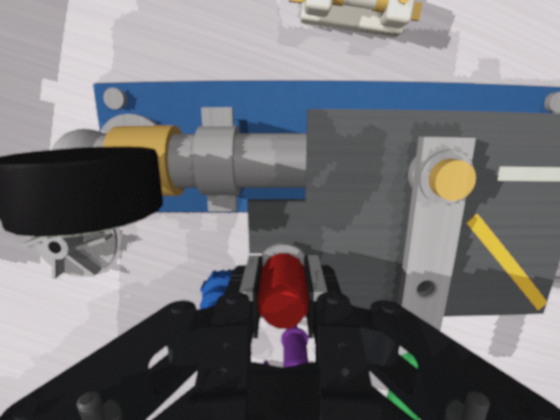

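No contact force and the blob is unmoved in the hand, so the shank is in the notch freely. The last few millimetres go down gently until contact.

```bash
python3 -m pendant '[{"x":0,"y":0.05,"z":0,"ax":0,"ay":0,"az":0,"fingers":0.1},{"x":0,"y":0.08,"z":0,"ax":0,"ay":0,"az":0,"fingers":0.1},{"x":0,"y":0.1,"z":0,"ax":0,"ay":0,"az":0,"fingers":0.1},{"x":0,"y":0.1,"z":0,"ax":0,"ay":0,"az":0,"fingers":0.1}]'
python3 wl.py pics/w8.png | head -1
```

```text
time: 7.78
position: [540.9, 45.6, 137.5]
tool_rot: [-1.571, -0.0, -2.83]
contact_force: [-0.3, 0.6, -0.1]
finger_gap: 0.243
[([258, 254, 50, 74, 2988], [282.79, 291.31])] [([405, 356, 14, 13, 91], [412.57, 361.8]), ([389, 392, 32, 28, 259], [402.96, 406.5])]
```

```bash
python3 -m pendant '[{"x":0,"y":0.03,"z":0,"ax":0,"ay":0,"az":0,"fingers":0.1},{"x":0,"y":0.06,"z":0,"ax":0,"ay":0,"az":0,"fingers":0.1},{"x":0,"y":0.06,"z":0,"ax":0,"ay":0,"az":0,"fingers":0.1},{"x":0,"y":0.06,"z":0,"ax":0,"ay":0,"az":0,"fingers":0.1}]'
python3 wl.py pics/w9.png | head -1
```

```text
time: 8.32
position: [541.1, 45.6, 137.2]
tool_rot: [-1.57, 0.0, -2.83]
contact_force: [-4.0, -0.0, 12.1]
finger_gap: 0.241
[([258, 254, 50, 74, 2989], [282.8, 291.44])] [([406, 357, 13, 12, 81], [412.98, 362.25]), ([390, 392, 31, 28, 258], [403.14, 406.62])]
```

Contact: 12 N up at z = 137, exactly 11 mm below the locked height, so the collar is seated. Easing off and opening symmetrically.

```bash
python3 -m pendant '[{"x":0,"y":-0.03,"z":0,"ax":0,"ay":0,"az":0,"fingers":0.1},{"x":0,"y":-0.04,"z":0,"ax":0,"ay":0,"az":0,"fingers":0.2},{"x":0,"y":-0.04,"z":0,"ax":0,"ay":0,"az":0,"fingers":0.35},{"x":0,"y":-0.04,"z":0,"ax":0,"ay":0,"az":0,"fingers":0.5},{"x":0,"y":-0.04,"z":0,"ax":0,"ay":0,"az":0,"fingers":0.55},{"x":0,"y":-0.04,"z":0,"ax":0,"ay":0,"az":0,"fingers":0.55},{"x":0,"y":-0.04,"z":0,"ax":0,"ay":0,"az":0,"fingers":0.55}]'
python3 wl.py pics/w10.png
```

```text
time: 9.25
position: [540.9, 45.6, 137.0]
tool_rot: [-1.571, -0.0, -2.83]
contact_force: [-0.3, -0.2, 0.2]
finger_gap: 0.551
[([259, 254, 50, 74, 2990], [283.03, 291.37])] [([390, 364, 37, 56, 1188], [406.86, 394.6])]
knobtop [477.2 348.4]
knobmid [455.  321.5]
hub [461.6 180.4]
notch [281.3 267.4]
end [303.9 267.4]
edge [247.3 267.4]
grip0 [422.6 360.7]
grip1 [397.4 456.3]
```

View pics/w10.png

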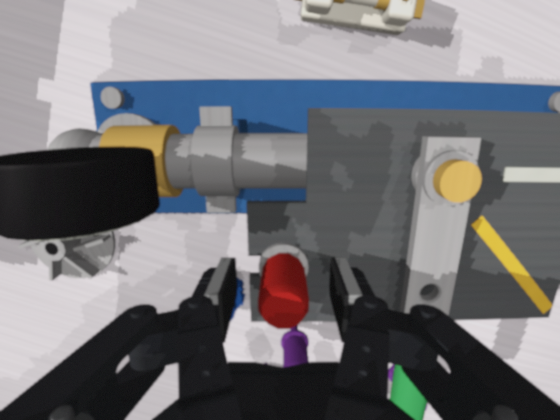

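Released: the pin stands on its collar and the knob has not moved in the picture. Retreating straight up.

```bash
python3 -m pendant '[{"x":0,"y":-0.5,"z":0,"ax":0,"ay":0,"az":0,"fingers":0.55},{"x":0,"y":-1.5,"z":0,"ax":0,"ay":0,"az":0,"fingers":0.55},{"x":0,"y":-2.8,"z":0,"ax":0,"ay":0,"az":0,"fingers":0.55},{"x":0,"y":-2.8,"z":0,"ax":0,"ay":0,"az":0,"fingers":0.55},{"x":0,"y":-2.8,"z":0,"ax":0,"ay":0,"az":0,"fingers":0.55}]'
python3 - <<'E'
from plan import *
from plant import cams
row(Wd([-150,0,220]),SP[2]-np.pi)
for n in("scene","wrist"):
    c=cams.capture(n); a=c["img"][:,:,::-1]
    if n=="scene": a=cv2.resize(a[150:290,190:330],None,fx=4.2,fy=4.2,interpolation=cv2.INTER_CUBIC)
    cv2.imwrite(f"pics/{n}11.png",a); print(n,blob(c,"red"))
    print(proj(c,[Wd([-50,75.5,158]),Wd([-50,75.5,141]),Wd([-50,75.5,117])]).round(1).tolist())
E
```

```text
time: 9.93
position: [540.9, 45.4, 221.5]
tool_rot: [-1.57, 0.001, -2.831]
contact_force: [-0.7, -0.3, 0.1]
finger_gap: 0.551
target [469.2 -57.  220. ] at [540.9  45.4 221.5] [-1.570e+00  1.000e-03 -2.831e+00] F [-0.7 -0.3  0.1] gap 0.551 t 9.925
shift [3.32 0.05 2.52] turn [-0.   -0.01 -0.  ]
scene [([0, 70, 42, 101, 2843], [16.23, 122.3]), ([264, 177, 9, 18, 145], [267.94, 185.37])]
[[267.5, 178.5], [267.4, 184.9], [267.3, 193.9]]
wrist [([268, 207, 31, 41, 1008], [282.62, 227.34])]
[[282.9, 235.2], [282.9, 226.5], [282.9, 216.2]]
```

View pics/scene11.png

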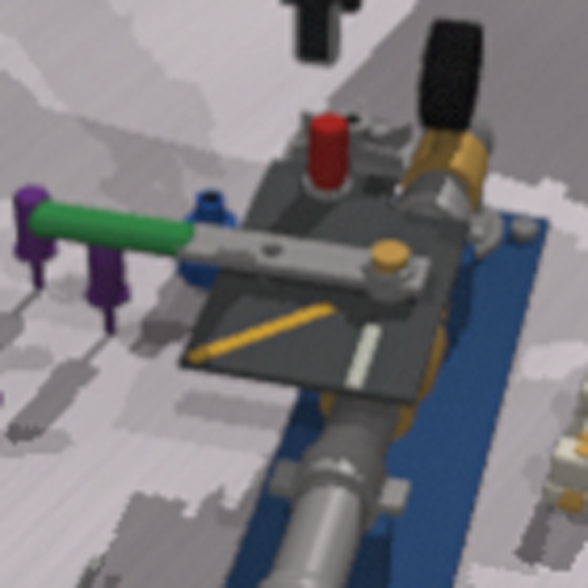

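View pics/wrist11.png

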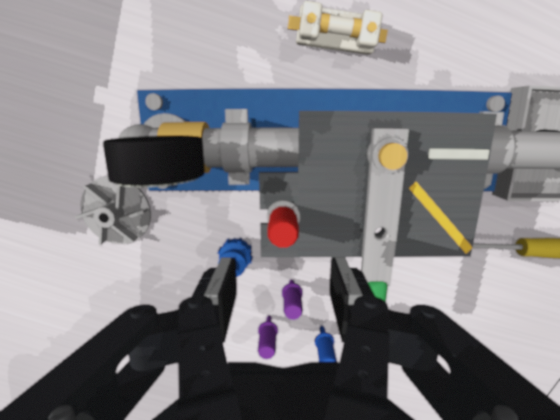

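The pin stands upright in the notch, and its knob at scene (268,185) matches the prediction (267.4,184.9). Moving over the green grip.

```bash
python3 -m pendant '[{"x":1.6,"y":0,"z":1.2,"ax":0,"ay":0,"az":0,"fingers":0.6},{"x":3.32,"y":0.05,"z":2.52,"ax":0,"ay":0,"az":0,"fingers":0.6},{"x":3.32,"y":0.05,"z":2.52,"ax":0,"ay":0,"az":0,"fingers":0.6},{"x":3.32,"y":0.05,"z":2.52,"ax":0,"ay":0,"az":0,"fingers":0.6},{"x":3.32,"y":0.05,"z":2.52,"ax":0,"ay":0,"az":0,"fingers":0.6},{"x":3.32,"y":0.05,"z":2.52,"ax":0,"ay":0,"az":0,"fingers":0.6}]'
python3 - <<'E'
from plan import *
row(Wd([-150,0,121]),SP[2]-np.pi)
E
python3 wl.py pics/w12.png
```

```text
time: 10.78
position: [469.9, -55.4, 219.5]
tool_rot: [-1.572, 0.0, -2.828]
contact_force: [0.0, 0.4, 0.1]
finger_gap: 0.602
target [469.2 -57.  121. ] at [469.9 -55.4 219.5] [-1.572  0.    -2.828] F [0.  0.4 0.1] gap 0.602 t 10.775
shift [0.04 3.28 0.05] turn [ 0.    0.01 -0.  ]
[([7, 16, 5, 11, 42], [8.93, 20.93]), ([139, 57, 49, 40, 1374], [162.28, 76.85])] [([271, 160, 28, 108, 2807], [284.04, 212.36])]
knobtop [285.6  91.5]
knobmid [285.4  93.9]
hub [285.6 -10.1]
notch [175.9  84.7]
end [192.8  84.4]
edge [150.7  85.1]
grip0 [285.  157.2]
grip1 [284.6 266.5]
```

View pics/w12.png

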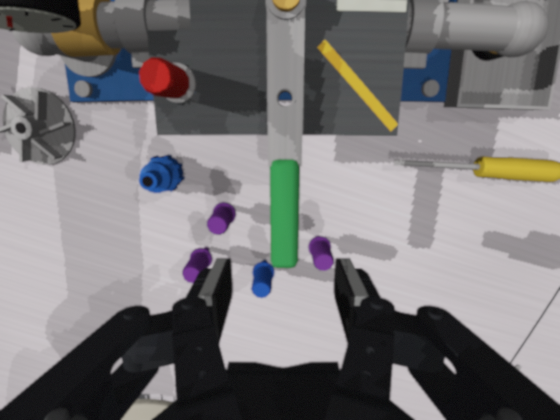

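Grip is centred (cols 271–298). A quick triangulation of the purple look-alikes will confirm the fingers clear their tops.

```bash
python3 - <<'E'
from plan import *
from plant import cams
c=cams.capture("wrist"); t=cams.capture("top"); s=cams.capture("scene")
def ray(c,uv):
    a=atz(c,uv,0);b=atz(c,uv,200);return a,(b-a)/200
# right purple knob top: wrist (320,263), top0 (332.8,282.5); scene zz (20,285)-> px
def tri(obs):
    A=[];B=[]
    for cc,uv in obs:
        a,d=ray(cc,uv);d=d/np.linalg.norm(d);M=np.eye(3)-np.outer(d,d);A.append(M);B.append(M@a)
    x=np.linalg.lstsq(np.vstack(A),np.hstack(B),rcond=None)[0]; return x.round(1)
print(tri([(c,(320,246)),(s,(22/5.7+180,330/5.7+180))]), tri([(c,(320,246)),(t,(332.8,282.5))]))
E
```

```text
[ 427.  -110.7   47.3] [ 424.  -114.4   29.3]
```

The look-alike tops are at about 65 mm, well below the fingertips at about 107. Descending to the grip.

```bash
python3 -m pendant '[{"x":0.03,"y":1.5,"z":0.04,"ax":0,"ay":0,"az":0,"fingers":0.6},{"x":0.03,"y":2.8,"z":0.04,"ax":0,"ay":0,"az":0,"fingers":0.6},{"x":0.03,"y":3.28,"z":0.04,"ax":0,"ay":0,"az":0,"fingers":0.6},{"x":0.03,"y":3.28,"z":0.04,"ax":0,"ay":0,"az":0,"fingers":0.4},{"x":0.03,"y":3.28,"z":0.04,"ax":0,"ay":0,"az":0,"fingers":0.2},{"x":0.03,"y":3.28,"z":0.04,"ax":0,"ay":0,"az":0,"fingers":0.1},{"x":0.03,"y":3.28,"z":0.04,"ax":0,"ay":0,"az":0,"fingers":0.1},{"x":0.03,"y":3.28,"z":0.04,"ax":0,"ay":0,"az":0,"fingers":0.1},{"x":0.03,"y":3.28,"z":0.04,"ax":0,"ay":0,"az":0,"fingers":0.1}]' 40
python3 - <<'E'
from plan import *
row(Wd([-150,0,121]),SP[2]-np.pi)
# arc plan: rows per 5 deg, tool frame at start
s=monitor.read_state(); R=Ro.from_euler("xyz",s["tool_rot"])
r=150
for th in range(0,46,5):
    t=np.radians(th); d=Wd([-r*np.cos(t),-r*np.sin(t),0])-Wd([-r,0,0]); print(th,(R.inv().apply(d)/30).round(2),"ay",-th/10)
E
python3 wl.py pics/w13.png
```

```text
time: 12.1
position: [469.6, -57.9, 122.2]
tool_rot: [-1.57, 0.002, -2.83]
contact_force: [-2.1, 2.5, 6.7]
finger_gap: 0.248
target [469.2 -57.  121. ] at [469.6 -57.9 122.2] [-1.57e+00  2.00e-03 -2.83e+00] F [-2.1  2.5  6.7] gap 0.248 t 12.1
shift [ 0.    0.04 -0.03] turn [-0.   -0.   -0.01]
0 [0. 0. 0.] ay 0.0
5 [-0.02  0.    0.44] ay -0.5
10 [-0.08  0.    0.87] ay -1.0
15 [-0.17  0.    1.29] ay -1.5
20 [-0.3   0.    1.71] ay -2.0
25 [-0.47  0.    2.11] ay -2.5
30 [-0.67  0.    2.5 ] ay -3.0
35 [-0.9   0.    2.87] ay -3.5
40 [-1.17  0.    3.21] ay -4.0
45 [-1.46  0.01  3.54] ay -4.5
[([0, 0, 110, 81, 6825], [49.56, 41.84])] [([257, 188, 51, 170, 7833], [282.21, 270.45])]
knobtop [278.9  53.9]
knobmid [279.6  65.4]
hub [ 279.5 -136.9]
notch [90.5 59. ]
end [119.3  58. ]
edge [48.6 60.8]
grip0 [280.4 185.1]
grip1 [281. 354.]
```

View pics/w13.png

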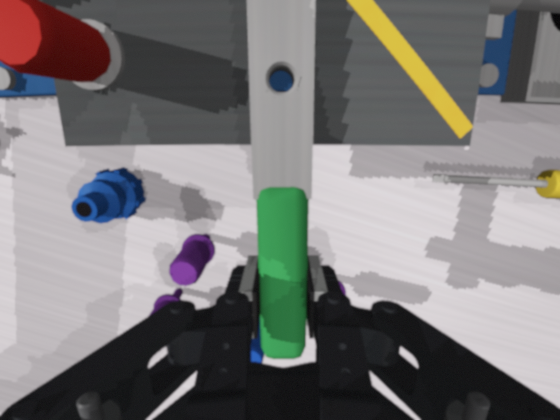

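Lever gripped (gap 0.25, cols 257–308). Swinging the first 30° along the arc.

```bash
python3 -m pendant '[{"x":-0.02,"y":0,"z":0.44,"ax":0,"ay":-0.5,"az":0,"fingers":0.1},{"x":-0.08,"y":0,"z":0.87,"ax":0,"ay":-1,"az":0,"fingers":0.1},{"x":-0.17,"y":0,"z":1.29,"ax":0,"ay":-1.5,"az":0,"fingers":0.1},{"x":-0.3,"y":0,"z":1.71,"ax":0,"ay":-2,"az":0,"fingers":0.1},{"x":-0.47,"y":0,"z":2.11,"ax":0,"ay":-2.5,"az":0,"fingers":0.1},{"x":-0.67,"y":0,"z":2.5,"ax":0,"ay":-3,"az":0,"fingers":0.1},{"x":-0.67,"y":0,"z":2.5,"ax":0,"ay":-3,"az":0,"fingers":0.1},{"x":-0.67,"y":0,"z":2.5,"ax":0,"ay":-3,"az":0,"fingers":0.1}]' 60
cat > arc.py <<'E'
from plan import *
s=monitor.read_state(); R=Ro.from_euler("xyz",s["tool_rot"]); p=s["position"]
c,sn=np.cos(SP[2]),np.sin(SP[2]); d=p[:2]-SP[:2]; q=[c*d[0]+sn*d[1],-sn*d[0]+c*d[1]]
print("TCP polar: r",np.hypot(*q).round(1),"deg",np.degrees(np.arctan2(-q[1],-q[0])).round(2),"z",p[2].round(1),"yaw deg",np.degrees(s["tool_rot"][2]-SP[2]+np.pi).round(2),"F",s["contact_force"].round(1),"gap",round(s["finger_gap"],3),"t",s["time"])
for th in (35,40,45):
    t=np.radians(th); w=Wd([-150*np.cos(t),-150*np.sin(t),p[2]]); a=(R.inv()*Ro.from_euler("xyz",[-np.pi/2,0,SP[2]-np.pi+t])).as_rotvec()
    print(th,(R.inv().apply(w-p)/30).round(2),(np.degrees(a)/10).round(2))
E
python3 arc.py; python3 wl.py pics/w14.png|head -1
```

```text
time: 13.15
position: [511.7, -122.4, 122.3]
tool_rot: [-1.57, 0.002, -2.306]
contact_force: [-1.5, 5.6, 7.9]
finger_gap: 0.249
TCP polar: r 149.9 deg 30.12 z 122.3 yaw deg 29.98 F [-1.5  5.6  7.9] gap 0.249 t 13.15
35 [-0.02  0.    0.43] [-0.   -0.5  -0.01]
40 [-0.07  0.    0.86] [-0.   -1.   -0.01]
45 [-0.17  0.    1.28] [-0.   -1.5  -0.01]
[] [([258, 188, 50, 170, 7670], [282.47, 269.46])]
```

View pics/w14.png

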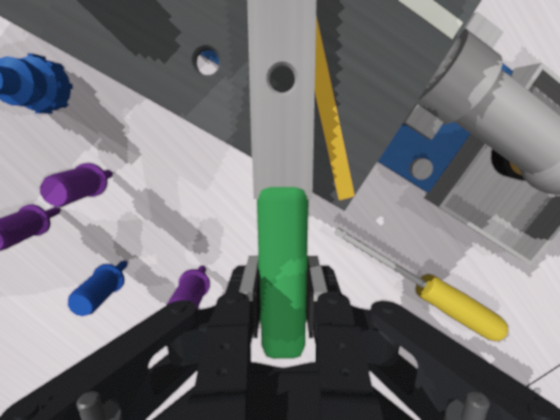

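The lever follows the fingers exactly at 30°, with the yellow mark just ahead. On to 45° and hold.

```bash
python3 -m pendant '[{"x":-0.02,"y":0,"z":0.43,"ax":0,"ay":-0.5,"az":0,"fingers":0.1},{"x":-0.07,"y":0,"z":0.86,"ax":0,"ay":-1,"az":0,"fingers":0.1},{"x":-0.17,"y":0,"z":1.28,"ax":0,"ay":-1.5,"az":0,"fingers":0.1},{"x":-0.17,"y":0,"z":1.28,"ax":0,"ay":-1.5,"az":0,"fingers":0.1},{"x":-0.17,"y":0,"z":1.28,"ax":0,"ay":-1.5,"az":0,"fingers":0.1},{"x":-0.17,"y":0,"z":1.28,"ax":0,"ay":-1.5,"az":0,"fingers":0.1},{"x":-0.17,"y":0,"z":1.28,"ax":0,"ay":-1.5,"az":0,"fingers":0.1}]' 60
python3 arc.py; python3 wl.py pics/w15.png|head -1
python3 - <<'E'
from plan import *
from plant import cams
for n in("scene","top"):
    c=cams.capture(n); a=c["img"][:,:,::-1]
    a=cv2.resize(a[150:290,180:330] if n=="scene" else a[150:290,190:350],None,fx=4,fy=4,interpolation=cv2.INTER_CUBIC)
    cv2.imwrite(f"pics/{n}15.png",a); print(n,blob(c,"red"),blob(c,"green"))
E
```

```text
time: 14.08
position: [543.3, -144.1, 122.3]
tool_rot: [-1.57, 0.001, -2.045]
contact_force: [-3.4, 5.5, 8.1]
finger_gap: 0.244
TCP polar: r 149.8 deg 44.82 z 122.3 yaw deg 44.95 F [-3.4  5.5  8.1] gap 0.244 t 14.075
35 [-0.07 -0.   -0.85] [-0.    0.99 -0.01]
40 [-0.01 -0.   -0.42] [-0.    0.49 -0.01]
45 [ 0.01 -0.    0.02] [-0.   -0.01 -0.01]
[] [([258, 188, 50, 169, 7690], [282.62, 269.39])]
scene [([0, 70, 42, 101, 2843], [16.22, 122.33]), ([264, 177, 9, 18, 146], [267.95, 185.43])] [([228, 227, 13, 12, 50], [236.26, 232.74]), ([201, 235, 15, 13, 127], [208.43, 241.17])]
top [([248, 210, 13, 13, 112], [253.93, 215.85])] [([332, 204, 17, 16, 165], [339.82, 211.0])]
```

View pics/w15.png

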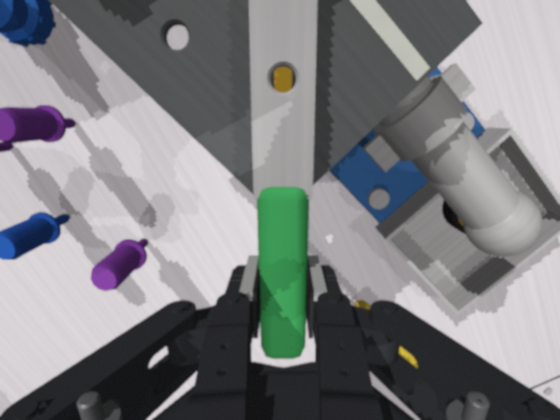

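View pics/scene15.png

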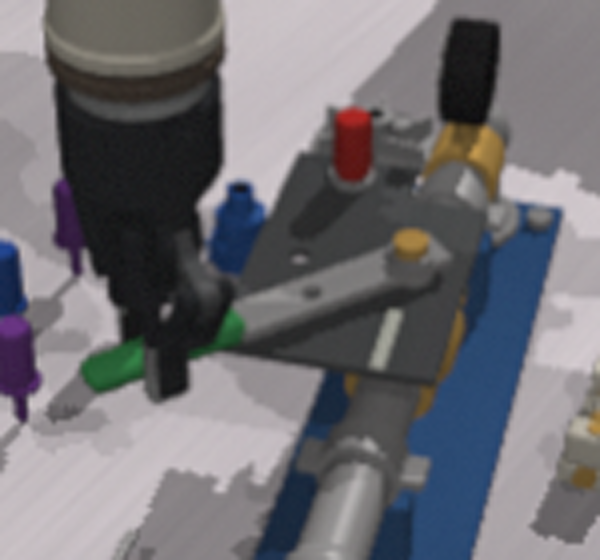

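The lever lies on the yellow mark: yellow shows through the lever's bore at (283,78). TCP is at 44.8°, and the pin is unmoved at scene (268,185). Holding about 4.4 s.

```bash
python3 -m pendant '[{"x":0,"y":0,"z":0,"ax":0,"ay":0,"az":0,"fingers":0.1},{"x":0,"y":0,"z":0,"ax":0,"ay":0,"az":0,"fingers":0.1},{"x":0,"y":0,"z":0,"ax":0,"ay":0,"az":0,"fingers":0.1},{"x":0,"y":0,"z":0,"ax":0,"ay":0,"az":0,"fingers":0.1},{"x":0,"y":0,"z":0,"ax":0,"ay":0,"az":0,"fingers":0.1},{"x":0,"y":0,"z":0,"ax":0,"ay":0,"az":0,"fingers":0.1},{"x":0,"y":0,"z":0,"ax":0,"ay":0,"az":0,"fingers":0.1},{"x":0,"y":0,"z":0,"ax":0,"ay":0,"az":0,"fingers":0.1},{"x":0,"y":0,"z":0,"ax":0,"ay":0,"az":0,"fingers":0.1},{"x":0,"y":0,"z":0,"ax":0,"ay":0,"az":0,"fingers":0.1},{"x":0,"y":0,"z":0,"ax":0,"ay":0,"az":0,"fingers":0.1},{"x":0,"y":0,"z":0,"ax":0,"ay":0,"az":0,"fingers":0.1},{"x":0,"y":0,"z":0,"ax":0,"ay":0,"az":0,"fingers":0.1},{"x":0,"y":0,"z":0,"ax":0,"ay":0,"az":0,"fingers":0.1},{"x":0,"y":0,"z":0,"ax":0,"ay":0,"az":0,"fingers":0.1},{"x":0,"y":0,"z":0,"ax":0,"ay":0,"az":0,"fingers":0.1},{"x":0,"y":0,"z":0,"ax":0,"ay":0,"az":0,"fingers":0.1},{"x":0,"y":0,"z":0,"ax":0,"ay":0,"az":0,"fingers":0.1}]'
python3 -m pendant '[{"x":0,"y":0,"z":0,"ax":0,"ay":0,"az":0,"fingers":0.1},{"x":0,"y":0,"z":0,"ax":0,"ay":0,"az":0,"fingers":0.1},{"x":0,"y":0,"z":0,"ax":0,"ay":0,"az":0,"fingers":0.1},{"x":0,"y":0,"z":0,"ax":0,"ay":0,"az":0,"fingers":0.1},{"x":0,"y":0,"z":0,"ax":0,"ay":0,"az":0,"fingers":0.1},{"x":0,"y":0,"z":0,"ax":0,"ay":0,"az":0,"fingers":0.1},{"x":0,"y":0,"z":0,"ax":0,"ay":0,"az":0,"fingers":0.1},{"x":0,"y":0,"z":0,"ax":0,"ay":0,"az":0,"fingers":0.1},{"x":0,"y":0,"z":0,"ax":0,"ay":0,"az":0,"fingers":0.1},{"x":0,"y":0,"z":0,"ax":0,"ay":0,"az":0,"fingers":0.1},{"x":0,"y":0,"z":0,"ax":0,"ay":0,"az":0,"fingers":0.1},{"x":0,"y":0,"z":0,"ax":0,"ay":0,"az":0,"fingers":0.1},{"x":0,"y":0,"z":0,"ax":0,"ay":0,"az":0,"fingers":0.1},{"x":0,"y":0,"z":0,"ax":0,"ay":0,"az":0,"fingers":0.1},{"x":0,"y":0,"z":0,"ax":0,"ay":0,"az":0,"fingers":0.1},{"x":0,"y":0,"z":0,"ax":0,"ay":0,"az":0,"fingers":0.1},{"x":0,"y":0,"z":0,"ax":0,"ay":0,"az":0,"fingers":0.1}]'
python3 arc.py|head -1; python3 wl.py pics/w16.png|head -1
python3 - <<'E'
from plan import *
from plant import cams
for n in("scene","top"):
    c=cams.capture(n); print(n,blob(c,"red"),blob(c,"green"))
    cv2.imwrite(f"pics/{n}16.png",c["img"][:,:,::-1])
E
```

```text
time: 16.48
position: [543.3, -144.1, 122.3]
tool_rot: [-1.57, 0.001, -2.045]
contact_force: [-2.8, 5.8, 7.8]
finger_gap: 0.246
time: 18.6
position: [543.2, -144.1, 122.3]
tool_rot: [-1.57, 0.001, -2.045]
contact_force: [-2.5, 4.7, 7.6]
finger_gap: 0.246
TCP polar: r 149.9 deg 44.81 z 122.3 yaw deg 44.95 F [-2.5  4.7  7.6] gap 0.246 t 18.6
[] [([258, 188, 50, 169, 7688], [282.62, 269.39])]
scene [([0, 70, 42, 101, 2844], [16.22, 122.33]), ([264, 177, 9, 18, 145], [267.94, 185.37])] [([228, 227, 13, 12, 51], [236.2, 232.82]), ([201, 235, 15, 13, 128], [208.48, 241.12])]
top [([249, 210, 12, 13, 112], [253.97, 215.9])] [([332, 204, 17, 16, 165], [339.7, 211.04])]
```

View pics/top16.png

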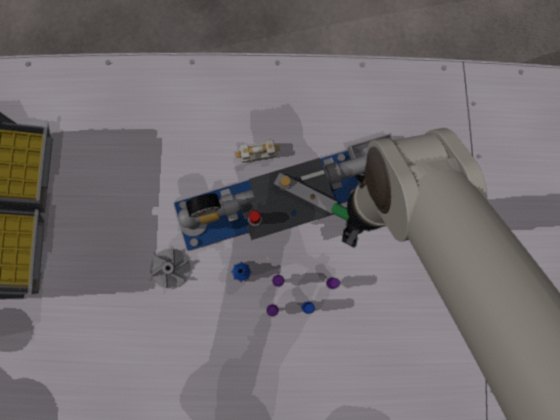

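Steady for over 4 s. The pin is parked at (254,216), and the impeller, nozzle, fuse holder and look-alikes are at their starting pixels. Handing in.

```bash
python3 -c "
from plant import arm
print(arm.hand_in())"
```

```text
the job is handed in; nothing more can be done
None
```

I pulled the red pin straight up, parked it in the notch and let go of it. I then swung the lever to the yellow mark, held it there for more than 4 s, and handed in at about 18.7 s (limit 56 s) with the fingers still gripping. The hand-in gives no verdict.

- **Lever:** it was steady, with the tool at 44.8° round the pivot and 45.0° in yaw. The gap was 0.246 with the grip set to 60 N. I judged the lever angle from the tool and the pictures; there is no direct joint reading.
- **Pin:** before I let go, the collar met the plate at the expected height, 11 mm below its locked position. Afterwards the knob was within about 0.6 px of where it should be in the scene view, upright, and it did not move during the hold.
- **Loose parts:** the impeller, nozzle, fuse holder and look-alikes are at their starting pixels in the last top view. The arm hid the screwdriver there, so I did not re-check it. The fingertips passed about 100 mm above the bench.
- **Failed or disagreed:** the first move was refused for missing keys, so nothing moved. The first notch estimate was about 1 mm off the wrist view, and I corrected it before placing the pin. A steady upward force of about 8 N showed on the tool while it held the lever, well under the limits.

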